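# Load the hand press and hold its lever level over it

## Task

Set up the hand press: lay the thick stone slab flat on the steel anvil, then the thin plastic board on the slab, the two making one square pile with edges flush with the anvil. Then lift the cast lever by its balance point, close to the heavy head, and hold it level and still a few centimetres above the pile, with the head over the middle of the pile and the eye over the stud. Finish while holding it there, touching neither pile nor press, and leave everything else on the table where it is.

Things in the scene. Friction and masses are not known exactly. Their poses are not given: they have to be found in the camera images.
- press: fixed hand press: grey base plate (10 mm thick, 90 wide, 65 mm behind to 195 ahead of the origin), bright steel anvil block (100 x 50 mm, top 35 mm above the table) and a round grey post (36 mm wide, top at 67 mm) with a thin steel stud (9 mm wide, tip at 85 mm). Origin: under the anvil's centre at table height; +x along the anvil's 100 mm side to the post, 150 mm away; z up.
- anvil_top (a point): centre of the anvil's top face, 35 mm above the table (axes as the press)
- stud_tip (a point): tip of the stud, 150 mm along the press's +x from the anvil's centre, 85 mm above the table
- slab: grey stone slab (the thick one), 100 x 50 x 26 mm, about 0.35 kg, lying flat on the table. Origin: centre of its underside; x along the 100 mm side, y along the 50 mm side, z up. Its footprint equals the anvil's.
- board: white plastic punching board (the thin one), 100 x 50 x 16 mm, about 0.08 kg, lying flat on the table. Origin: centre of its underside; x along the 100 mm side, y along the 50 mm side, z up.
- lever: cast-iron lever lying flat, underside in one plane: heavy round head (36 mm wide, 30 tall), deep bar (16 wide, 18 tall, from 16 to 80 mm off the head's axis), slim tail (10 wide, 14 tall), ring-shaped eye at 150 mm (26 wide, 14 tall, 14 mm hole). About 0.46 kg, varying. Origin: centre of the head's underside; +x along the bar to the eye; z up.
- lever_balance (a point): the lever's balance point (centre of mass): 45 mm from the head's axis along the bar, about 28 mm nearer the head than the lever's mid-length, 10 mm above the underside; the bar is 16 mm wide here
- lever_eye (a point): centre of the eye, at the level of the lever's underside, 150 mm from the head's axis along the lever's +x
- burnisher_a: turned dark wooden burnisher handle standing upright, 44 mm foot, 92 mm tall, near the robot on the left. Bystander. Origin: centre of its foot.
- burnisher_b: a second such burnisher handle, standing beyond the press. Bystander. Origin: centre of its foot.
- glue: white glue bottle, 48 mm across, 130 mm tall, standing beyond the press. Bystander. Origin: centre of its foot.
- tumbler: drinking glass, 72 mm across, 100 mm tall, far left. Bystander. Origin: centre of its foot.
- dish: low glass dish, 84 mm across, 28 mm tall, near the robot on the right. Bystander. Origin: centre of its foot.
- mallet: wooden mallet, 240 mm long, lying along the right side. Bystander. Origin: on its lower side, about mid-length; x along the handle.
- scissors: scissors with orange handles, 205 mm long, lying on the left. Bystander. Origin: under the pivot; x along the blades.
There are look-alikes about, which are no part of the job. Of the things that look like the board, the larger one is meant.

How it is judged:
On the way, in this order (a step that is already met when the one before it is completed fails the run):
1. the stone slab lies squarely on the anvil, let go (horizontal distance between slab and anvil_top below 0.008 m and angle between the x axis of slab and the x axis of press, either way round below 0.1 rad and angle between slab's own z axis and vertical below 0.06 rad and z of slab in the frame of anvil_top between -0.004 and 0.004 m and contact force between the fingers and slab below 0.1 N and linear speed of slab below 0.02 m/s), for 0.2 s.
2. the plastic board lies squarely on the slab, let go (all of step 1 and horizontal distance between board and anvil_top below 0.008 m and angle between the x axis of board and the x axis of press, either way round below 0.1 rad and angle between board's own z axis and vertical below 0.06 rad and z of board in the frame of anvil_top between 0.022 and 0.03 m and contact force between the fingers and board below 0.1 N and linear speed of board below 0.02 m/s and horizontal distance between board and slab below 0.008 m), for 0.2 s.
At the end, for the whole second after the job is handed in: Slab on anvil, board on slab, each within 8 mm and 0.10 rad, let go. Lever held, TCP within 20 mm of its balance point, level to 0.10 rad, still, head within 12 mm of the anvil's centre, eye within 12 mm of the stud, underside 12 to 80 mm above the pile, touching neither pile nor press (all of step 2 and angle between lever's own z axis and vertical below 0.1 rad and horizontal distance between lever and anvil_top below 0.012 m and horizontal distance between lever_eye and stud_tip below 0.012 m and z of lever in the frame of anvil_top between 0.054 and 0.122 m and z of lever_eye in the frame of anvil_top above 0.053 m and horizontal distance between the grasp point and lever_balance below 0.02 m and contact force between the fingers and lever above 2 N and linear speed of lever below 0.02 m/s and contact force between lever and slab below 0.1 N and contact force between lever and board below 0.1 N and contact force between lever and press below 0.1 N); the arm keeps its last pose, push and grip.
It fails at once if a bystander is shifted by more than 30 mm (distance of any of burnisher_a, burnisher_b, glue, tumbler, dish, mallet, scissors from where it was at the start of the episode above 0.03 m).
It fails at once if a standing bystander is knocked over (angle between any of burnisher_a, burnisher_b, glue, tumbler's own z axis and vertical above 0.6 rad).
It also fails if it takes over 64 s, if anything falls off the work surface, if the arm or the gripper's body presses on something with over 40 N, if the wrist force passes 120 N, or if a joint passes its speed limit or range.

## Robot

A 6-joint arm with a two-finger parallel gripper is mounted at the origin on the work surface. World frame = base frame: x ahead of the robot, y to its left, z up, the work surface at z = 0. Lengths are in m, angles in rad, forces in N, time in s.
With the tool pointing down it reaches from about 0.375 to 0.975 m from the base axis. Payload 3.8 kg.
Tool frame: the origin (TCP) lies between the finger pads, 19 mm behind the fingertips; this is the grasp point; z points along the fingers, x is the direction in which the jaws open and shut, and the axes are right-handed (so a half turn about z gives the same grasp; the last joint's range is limited). The gripper opens to 85 mm and grips with 20 to 120 N. Pads are 22 mm wide; open, the fingers measure 114 mm over their backs; the gripper's body (76 mm by 85 mm) begins 54 mm behind the grasp point. The pads swing forward as they close: fully open they stand 13 mm farther back than shut.
Start: joints at [-1.165, 0.264, 1.604, -0, 1.274, -0.037], TCP at [0.289, -0.61, 0.25] pointing down, gripper open.
Joint ranges: [-2.63, 2.63], [-0.94, 2.18], [0.31, 2.57], [-1.31, 4.45], [0, 2.66], [-2.55, 2.55]. Speed limits (rad/s): [2.57, 2.57, 3.14, 3.14, 3.14, 3.14].

## Interface

Orientations are given as [roll, pitch, yaw] about the fixed x, y, z axes, in that order (R = Rz(yaw) Ry(pitch) Rx(roll)).
In Python, from rig import monitor, vision, job, finder gives the robot as it stands.
- The arm moves only by the tool send_rows, never from a script. Its argument "series" is a list of rows, each a list of 4 numbers: the shift along the tool's x, y, z in mm, then the turn about the tool's z in rad. In form: [[tx, ty, tz, twist], ...]. A call has 1 to 20 rows; each row shifts and turns the commanded pose from where the row before left it, along the tool's axes as they then stand; what a row does not reach is not made up. A row lasts 1/8 s, in which the tool goes at most 62.5 mm and 10.7 degrees, less where a joint would pass 70% of its speed; a pose out of reach is approached as far as the arm can. A call is refused whole if a number of a shift passes 62.5 or a number of a turn 0.188, either way. A call with a gripper value outside its range is refused whole. "jaw" is the opening, from 0 (shut) to 1 (fully open), set as the call begins (left out, the last holds). The fingers move at their own pace and stop on an object; "force" is the grip in N (left out, the last holds). Time passes only in rows, so rows that do not move let the fingers close. It gives the time, the measured TCP pose, the force and the opening at its end, in the units of the state.
- monitor.state(): the state, without advancing time (a new reading comes with each control period).
- vision.grab_frame(name): name is "scene" or "top"; returns (picture, depth): 420x560x3 uint8, red, green, blue; 420x560 float32, m along the optical axis (not along the pixel's ray), 0 where there is no reading.
- vision.camera_params(name): a dict with "mtx" (3x3 intrinsics, pixels), "dist_coeffs" ([k1, k2, p1, p2, k3] as OpenCV has them; the pictures are not rectified), "camera_from_world" (4x4, takes a point from world to camera coordinates). Camera axes: x right, y up, looking along -z (the intrinsics and any distortion apply to the point x, -y, -z); pixel columns grow to the right and rows downward; lengths in m; the calibration is good to about 2 mm. A picture is of the moment at which its call begins. camera_params takes no time and is no camera call.
- job.hand_in(): hands the job in, once; it reports no verdict.
Trained networks look in the newest picture that a camera, given by its name, has taken for a name from the list of things; names that differ only in an ending like _2 or _b are one class to them, and where a whole thing is asked for, a point or a joint stands for the part that bears it (a point fixed in the world has none). Each returns a list of dicts, best first, with "confidence" (0 to 1); they miss things now and then, are a little off and sometimes report something else, mostly with a low value. They report only what shows in the picture. A call takes as long as a camera call. They do not tell look-alikes from the thing itself.
- finder.look_for(camera, target): "at" ([x, y, z] in m, in world coordinates, good to about 4 mm: the middle of the surface that is visible of it).
The state is a dict: "t": time; "joint_pos": joint angles; "joint_vel": joint speeds; "effort": joint torques, N m; "eef_pos": TCP position; "tool_rot": TCP orientation; "contact_force": force on the tool from outside, world axes, zero at the start; "torque": the same for the moment, N m; "width": finger opening in m.
Only numpy, scipy, OpenCV 4.12 (cv2) and the standard library are available. Lean on these libraries where they do the work, as an engineer would, in place of code of your own. Each camera call takes 0.05 s, during which the arm holds its last target.

## Working session

There is one attempt and no reset: what is moved stays moved. The work goes in short steps, Python scripts to look and compute and a tool call to move; the robot and the scene stay as the last step left them, time stands still between calls to the robot, and variables do not carry over. Pictures are saved under pics/ and viewed, and the job is handed in when it is done.

Besides the shell and the picture viewer there is one more tool, called after "Emit:" by a JSON object that holds its "method" and its "body". send_rows: Moves the arm, as the interface text tells. Its arguments: {"type":"object","properties":{"series":{"type":"array"},"jaw":{"type":"number"},"force":{"type":"number"}},"required":["series"]}

```bash
mkdir -p pics; ls; python3 - <<'E'
from rig import monitor, vision, job, finder
import cv2,numpy as np
for n in ("top","scene"):
    p,d=vision.grab_frame(n); cv2.imwrite(f"pics/{n}0.png",p[:,:,::-1]); np.save(f"{n}0.npy",d)
    c=vision.camera_params(n); print(n,c)
print(monitor.state())
E
```

```text
pics
top {'mtx': array([[455.64979576,   0.        , 269.06006612],
       [  0.        , 455.64979576, 209.27006566],
       [  0.        ,   0.        ,   1.        ]]), 'dist_coeffs': array([-0.0300206,  0.       ,  0.       ,  0.       ,  0.       ]), 'camera_from_world': array([[ 0.00950601, -0.99957628, -0.02751169,  0.0328215 ],
       [ 0.99265225,  0.00611403,  0.12084753, -0.5626121 ],
       [-0.12062812, -0.02845832,  0.99228977, -1.21490783],
       [ 0.        ,  0.        ,  0.        ,  1.        ]])}
scene {'mtx': array([[413.82999558,   0.        , 277.26527747],
       [  0.        , 413.82999558, 208.47495929],
       [  0.        ,   0.        ,   1.        ]]), 'dist_coeffs': array([0.00271611, 0.        , 0.        , 0.        , 0.        ]), 'camera_from_world': array([[ 0.83384823,  0.55191123,  0.0095462 , -0.46735333],
       [-0.44284985,  0.6585503 ,  0.60843694,  0.1581893 ],
       [ 0.32951653, -0.51157159,  0.79354481, -1.27769921],
       [ 0.        ,  0.        ,  0.        ,  1.        ]])}
{'t': 0.1, 'joint_pos': array([-1.16487972e+00,  2.64713132e-01,  1.60522775e+00, -7.36552306e-06,
        1.27365904e+00, -3.68974495e-02]), 'joint_vel': array([-0.00025852, -0.00171838, -0.00239902, -0.00089069, -0.00271424,
       -0.00105367]), 'effort': array([ 3.93972068e-04, -5.16705143e+01, -3.68591917e+01, -3.32396553e-05,
        6.30870447e-03, -6.95080089e-06]), 'eef_pos': array([ 0.2889861 , -0.60934258,  0.24876789]), 'tool_rot': array([-3.14152564e+00,  2.00615232e-03, -1.12798004e+00]), 'contact_force': array([-0.37292009,  0.04782511, -0.11072844]), 'torque': array([-0.01617394,  0.02661608, -0.0291311 ]), 'width': 0.08523914805588623}
```

View pics/top0.png

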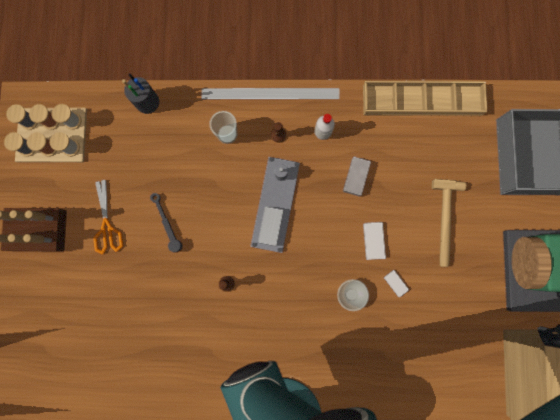

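View pics/scene0.png

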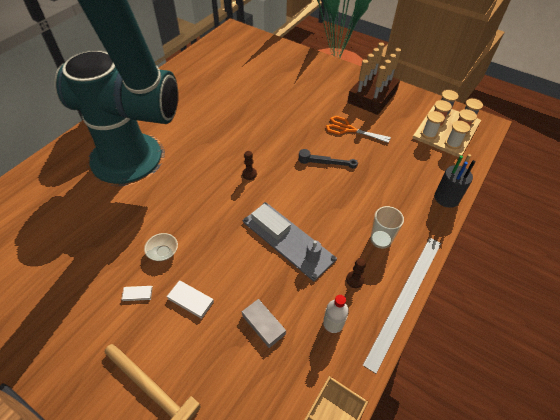

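The top view shows the press at about (275,205), with the anvil at (270,226) and the post at (281,172). The slab is at (358,176), the larger board at (375,241) with its small look-alike at (397,284), and the lever head at (175,244) with its eye at (156,198).

```bash
cat > h.py <<'E'
from rig import monitor, vision, job, finder
import cv2,numpy as np
def cloud(n,d):
    c=vision.camera_params(n); h,w=d.shape
    u,v=np.meshgrid(np.arange(w),np.arange(h))
    q=cv2.undistortPoints(np.stack([u,v],-1).reshape(-1,1,2).astype(np.float64),c["mtx"],c["dist_coeffs"]).reshape(h,w,2)
    P=np.stack([q[...,0]*d,-q[...,1]*d,-d],-1)
    T=np.linalg.inv(c["camera_from_world"])
    return P@T[:3,:3].T+T[:3,3]
def rect(W,box,zlo,zhi):
    u0,u1,v0,v1=box; S=W[v0:v1,u0:u1].reshape(-1,3)
    m=(S[:,2]>zlo)&(S[:,2]<zhi); S=S[m]
    (c,s,a)=cv2.minAreaRect((S[:,:2]*1000).astype(np.float32))
    a=np.radians(a)
    if s[0]<s[1]: a+=np.pi/2
    a=(a+np.pi/2)%np.pi-np.pi/2
    return dict(n=len(S),c=np.round(c,1),size=np.round(s,1),yaw=round(a,3),z=np.round(np.percentile(S[:,2],[10,50,90])*1000,1),mean=np.round(S[:,:2].mean(0)*1000,1))
E
python3 - <<'E'
from h import *
d=np.load("top0.npy"); W=cloud("top",d)
print("slab",rect(W,(335,380,150,205),.018,.04))
print("board",rect(W,(355,392,213,268),.009,.03))
print("small",rect(W,(382,414,266,302),.007,.03))
print("anvil",rect(W,(248,300,195,255),.027,.045))
print("base",rect(W,(245,305,150,258),.006,.015))
print("post",rect(W,(265,300,150,190),.058,.075))
print("stud",rect(W,(265,300,150,190),.076,.1))
print("lever",rect(W,(140,190,185,260),.009,.04))
print("head",rect(W,(140,190,185,260),.024,.04))
for nm in("burnisher_a","burnisher_b","glue","tumbler","dish","mallet","scissors","slab","board","lever","press","lever_balance","lever_eye"):
    print(nm,[(np.round(r["at"],3).tolist(),round(r["confidence"],2)) for r in finder.look_for("top",nm)[:3]])
d=vision.grab_frame("scene")[1]; V=cloud("scene",d)
np.save("Vs.npy",V)
# scene cross-check around regions
def wr(V,x,y,r,zlo,zhi):
    S=V.reshape(-1,3); m=(np.hypot(S[:,0]-x,S[:,1]-y)<r)&(S[:,2]>zlo)&(S[:,2]<zhi)
    return rect(S[m].reshape(1,-1,3),(0,m.sum(),0,1),zlo,zhi)
for nm,box,zl,zh in(("slab",(335,380,150,205),.018,.04),("board",(355,392,213,268),.009,.03),("anvil",(248,300,195,255),.027,.045)):
    r=rect(W,box,zl,zh); c=r["c"]/1000; print(nm,wr(V,c[0],c[1],.07,zl,zh))
E
```

```text
slab {'n': 652, 'c': array([ 659.1, -204.4]), 'size': array([ 50.4, 100.5]), 'yaw': np.float64(-0.284), 'z': array([22.2, 25.5, 28.5]), 'mean': array([ 658.8, -204. ])}
board {'n': 672, 'c': array([ 479.8, -251. ]), 'size': array([100.2,  50.9]), 'yaw': np.float64(0.068), 'z': array([11.8, 15. , 18.5]), 'mean': array([ 479.1, -250.9])}
small {'n': 252, 'c': array([ 359.4, -305.1]), 'size': array([64.8, 46.8]), 'yaw': np.float64(0.674), 'z': array([ 7.5,  9.7, 12.9]), 'mean': array([ 363.5, -309.7])}
anvil {'n': 667, 'c': array([516.9,  32.5]), 'size': array([ 49.8, 100.1]), 'yaw': np.float64(-0.184), 'z': array([30.9, 34.1, 37.2]), 'mean': array([516.5,  32.5])}
base {'n': 1862, 'c': array([591.3,  18.7]), 'size': array([289.5, 157.1]), 'yaw': np.float64(0.0), 'z': array([ 6.9,  9.5, 12.6]), 'mean': array([592.3,  17.4])}
post {'n': 127, 'c': array([663.7,   5.1]), 'size': array([33.8, 32.4]), 'yaw': np.float64(0.002), 'z': array([62.6, 66. , 69.3]), 'mean': array([662.8,   4.8])}
stud {'n': 10, 'c': array([663.4,   5.1]), 'size': array([6.8, 5.3]), 'yaw': np.float64(0.006), 'z': arr
[... 1046 characters left out ...]
7], 0.7), ([0.58, 0.019, 0.011], 0.36)]
press [([0.574, 0.022, 0.008], 0.72)]
lever_balance [([0.505, 0.316, 0.018], 0.63), ([0.36, 0.149, 0.024], 0.38), ([0.577, 0.018, 0.01], 0.26)]
lever_eye []
slab {'n': 983, 'c': array([ 658.3, -205.8]), 'size': array([ 51.3, 100.9]), 'yaw': np.float64(-0.282), 'z': array([23.9, 26.4, 28.4]), 'mean': array([ 660.2, -207.3])}
board {'n': 875, 'c': array([ 479.3, -252.3]), 'size': array([101. ,  51.1]), 'yaw': np.float64(0.069), 'z': array([13.8, 16.4, 18.5]), 'mean': array([ 481.1, -253.4])}
anvil {'n': 633, 'c': array([516.2,  33.4]), 'size': array([ 51.6, 101.9]), 'yaw': np.float64(-0.183), 'z': array([32.4, 35.1, 37.3]), 'mean': array([518.4,  31.8])}
```

```bash
cat >> h.py <<'E'
def plan(x,y,z,yaw,n=1):
    "total shift in tool axes (mm) at present yaw, and twist"
    s=monitor.state(); p=s["eef_pos"]; psi=s["tool_rot"][2]
    from scipy.spatial.transform import Rotation as R
    Rm=R.from_euler("xyz",s["tool_rot"])
    d=Rm.inv().apply(np.array([x,y,z])/1000-p)*1000
    tw=-((yaw-psi+np.pi)%(2*np.pi)-np.pi)
    print("now",np.round(p*1000,1),np.round(s["tool_rot"],3),"F",np.round(s["contact_force"],1),"w",round(s["width"],4),"t",round(s["t"],2))
    print("total",np.round(d,1),"tw",round(tw,3)," per row /",n,np.round(d/n,2),round(tw/n,4))
E
python3 -c "
from h import *
plan(658.8,-205,249,-0.283-np.pi/2,14)"
```

```text
now [ 289.2 -609.9  250. ] [-3.142 -0.    -1.128] F [ 0.9 -0.4  0.1] w 0.0853 t 0.8
total [-207.5 -507.4    1. ] tw 0.726  per row / 14 [-14.82 -36.24   0.07] 0.0518
```

Emit:
{"method": "send_rows", "body": {"series": [[-6, -15, 0, 0], [-14, -34, 0, 0], [-16, -39, 0, 0], [-16, -39, 0, 0], [-16, -39, 0, 0], [-16, -39, 0, 0], [-16, -39, 0, 0], [-16, -39, 0, 0], [-16, -39, 0, 0], [-16, -39, 0, 0], [-16, -39, 0, 0], [-16, -39, 0, 0], [-14, -34, 0, 0], [-13.5, -34.4, 0, 0], [0, 0, 0, 0.145], [0, 0, 0, 0.145], [0, 0, 0, 0.145], [0, 0, 0, 0.145], [0, 0, 0, 0.146], [0, 0, 0, 0]], "jaw": 0.8}}

```text
t: 3.3
eef_pos: [0.6587, -0.204, 0.25]
tool_rot: [3.141, 0.0, -1.852]
contact_force: [0.2, 0.5, 0.2]
width: 0.0682
```

```bash
python3 - <<'E'
from h import *
plan(658.8,-205,100,-0.283-np.pi/2,5)
p,d=vision.grab_frame("scene"); cv2.imwrite("pics/s1.png",p[:,:,::-1]); V=cloud("scene",d)
e=monitor.state()["eef_pos"]
S=V.reshape(-1,3); m=(np.hypot(S[:,0]-e[0],S[:,1]-e[1])<.07)&(S[:,2]>.15)&(S[:,2]<.4)
h,_=np.histogram(S[m][:,2]-e[2],np.arange(-.04,.03,.004)); print(h); print(S[m][:,2].min()-e[2])
E
```

```text
now [ 658.7 -204.   250. ] [ 3.141  0.    -1.852] F [0.2 0.5 0.2] w 0.0682 t 3.3
total [  1.   -0.4 150. ] tw 0.002  per row / 5 [ 0.21 -0.08 29.99] 0.0004
[ 0  0  0  0  0  0  1  7 15 18 26 22 19 23 20 13 14]
-0.01227329341847716
```

Emit:
{"method": "send_rows", "body": {"series": [[1, -0.4, 20, 0], [0, 0, 40, 0], [0, 0, 50, 0], [0, 0, 50, 0], [0, 0, 40, 0], [0, 0, 20, 0], [0, 0, 9, 0], [0, 0, 0, 0]]}}

```text
t: 4.35
eef_pos: [0.6593, -0.2062, 0.0214]
tool_rot: [-3.141, -0.0, -1.854]
contact_force: [-0.1, 0.1, 0.5]
width: 0.0681
```

Emit:
{"method": "send_rows", "body": {"series": [[0, 0, 0, 0], [0, 0, 0, 0], [0, 0, 0, 0], [0, 0, 0, 0], [0, 0, 0, 0], [0, 0, 0, 0]], "jaw": 0, "force": 45}}

```text
t: 5.1
eef_pos: [0.6607, -0.2066, 0.0235]
tool_rot: [-3.137, -0.0, -1.854]
contact_force: [0.5, 1.0, 6.8]
width: 0.0491
```

Emit:
{"method": "send_rows", "body": {"series": [[0, 0, -15, 0], [0, 0, -35, 0], [0, 0, -40, 0], [0, 0, -30, 0], [0, 0, -9, 0], [0, 0, 0, 0]]}}

```text
t: 5.85
eef_pos: [0.6586, -0.206, 0.1499]
tool_rot: [3.142, -0.0, -1.854]
contact_force: [0.7, -0.3, -5.1]
width: 0.0492
```

```bash
python3 - <<'E'
from h import *
plan(516.6,33,150,-0.185-np.pi/2,8)
p,d=vision.grab_frame("scene"); cv2.imwrite("pics/s2.png",p[:,:,::-1])
E
```

```text
now [ 658.6 -206.   149.9] [ 3.142 -0.    -1.854] F [ 0.7 -0.3 -5.1] w 0.0492 t 5.85
total [-1.898e+02  2.031e+02 -1.000e-01] tw -0.098  per row / 8 [-2.373e+01  2.539e+01 -1.000e-02] -0.0123
```

View pics/s2.png

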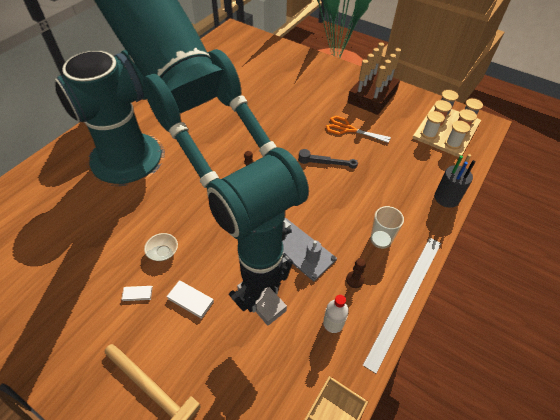

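Emit:
{"method": "send_rows", "body": {"series": [[-9.8, 10.1, 0, 0], [-20, 21, 0, 0], [-25, 27, 0, 0], [-27, 29, 0, 0], [-27, 29, 0, 0], [-27, 29, 0, 0], [-25, 27, 0, 0], [-20, 21, 0, -0.048], [-9, 10, 0, -0.05], [0, 0, 0, 0], [0, 0, 0, 0]]}}

```text
t: 7.28
eef_pos: [0.5168, 0.032, 0.1499]
tool_rot: [-3.141, -0.0, -1.757]
contact_force: [1.0, 0.5, -3.2]
width: 0.0492
```

```bash
python3 - <<'E'
from h import *
plan(516.6,33,65,-0.185-np.pi/2,8)
for n in("scene","top"):
    p,d=vision.grab_frame(n); cv2.imwrite(f"pics/{n}3.png",p[:,:,::-1]); V=cloud(n,d)
    e=monitor.state()["eef_pos"]; S=V.reshape(-1,3); c,s=np.cos(-.185),np.sin(-.185)
    X=(S[:,0]-e[0])*c+(S[:,1]-e[1])*s; Y=-(S[:,0]-e[0])*s+(S[:,1]-e[1])*c
    for lo,hi in((-.05,-.02),(.02,.05)):
        m=(X>lo)&(X<hi)&(abs(Y)<.022)&(abs(S[:,2]-e[2])<.03)
        if m.sum(): print(n,lo,m.sum(),np.round(np.median(S[m][:,2])*1000,1))
    m=(abs(X)<.08)&(abs(Y)<.03)&(abs(S[:,2]-e[2])<.02)
    print("xrange",X[m].min(),X[m].max())
E
```

```text
now [516.8  32.  149.9] [-3.141 -0.    -1.757] F [ 1.   0.5 -3.2] w 0.0492 t 7.28
total [-1.   0.5 84.9] tw -0.001  per row / 8 [-0.12  0.06 10.62] -0.0001
scene -0.05 5 153.0
scene 0.02 241 152.1
xrange -0.025774160041556006 0.048643636128736664
top -0.05 167 151.7
xrange -0.05147207934674713 -0.017003975309219016
```

View pics/scene3.png

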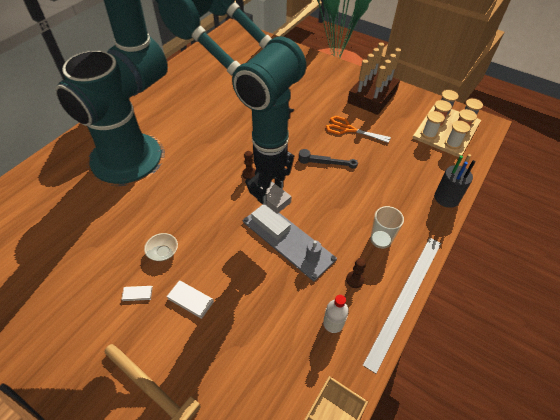

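Emit:
{"method": "send_rows", "body": {"series": [[-1, -0.5, 15, 0], [0, 0, 30, 0], [0, 0, 25, 0], [0, 0, 12, 0], [0, 0, 4, 0], [0, 0, 3, 0], [0, 0, 2, 0], [0, 0, 0, 0]]}}

```text
t: 8.38
eef_pos: [0.5175, 0.0335, 0.0596]
tool_rot: [-3.141, 0.0, -1.756]
contact_force: [-0.6, 0.6, -3.7]
width: 0.0487
```

Emit:
{"method": "send_rows", "body": {"series": [[0, 0, 0.6, 0], [0, 0, 0.6, 0], [0, 0, 0, 0]]}}

```text
t: 8.75
eef_pos: [0.5173, 0.0335, 0.0585]
tool_rot: [-3.141, 0.0, -1.756]
contact_force: [-1.7, -0.2, 2.0]
width: 0.049
```

```bash
python3 - <<'E'
from h import *
plan(516.6,33,58,-0.185-np.pi/2,1)
E
```

```text
now [517.3  33.5  58.5] [-3.141  0.    -1.756] F [-1.7 -0.2  2. ] w 0.049 t 8.75
total [0.6 0.6 0.5] tw -0.0  per row / 1 [0.62 0.64 0.47] -0.0001
```

Contact. Open and retreat.

Emit:
{"method": "send_rows", "body": {"series": [[0, 0, 0, 0], [0, 0, 0, 0], [0, 0, 0, 0], [0, 0, 0, 0]], "jaw": 0.8}}

```text
t: 9.25
eef_pos: [0.5171, 0.0334, 0.0578]
tool_rot: [-3.141, 0.0, -1.756]
contact_force: [0.3, -0.5, -0.0]
width: 0.0685
```

Emit:
{"method": "send_rows", "body": {"series": [[0, 0, -15, 0], [0, 0, -35, 0], [0, 0, -45, 0], [0, 0, -40, 0], [0, 0, -15, 0], [0, 0, 0, 0]]}}

```text
t: 10.0
eef_pos: [0.5178, 0.0335, 0.2092]
tool_rot: [-3.139, 0.001, -1.756]
contact_force: [0.7, 0.6, 0.0]
width: 0.0683
```

```bash
python3 - <<'E'
from h import *
plan(479.5,-251.5,208,0.068-np.pi/2,10)
E
```

```text
now [517.8  33.5 209.2] [-3.139e+00  1.000e-03 -1.756e+00] F [0.7 0.6 0. ] w 0.0683 t 10.0
total [287.1 -14.8   1. ] tw -0.253  per row / 10 [28.71 -1.48  0.1 ] -0.0253
```

Emit:
{"method": "send_rows", "body": {"series": [[14, -0.8, 0, 0], [30, -1.5, 0, 0], [38, -2, 0, 0], [40, -2, 0, 0], [40, -2, 0, 0], [40, -2, 0, 0], [36, -2, 0, 0], [30, -1.5, 0, 0], [19.1, -1, 0, -0.125], [0, 0, 0, -0.128], [0, 0, 0, 0], [0, 0, 0, 0]]}}

```text
t: 11.5
eef_pos: [0.4778, -0.2513, 0.2064]
tool_rot: [3.14, 0.001, -1.505]
contact_force: [0.1, 0.5, -0.5]
width: 0.0686
```

```bash
python3 - <<'E'
from h import *
plan(479.5,-251.5,26,0.068-np.pi/2,1)
p,d=vision.grab_frame("top"); cv2.imwrite("pics/t4.png",p[:,:,::-1]);W=cloud("top",d)
print("slab",rect(W,(240,310,185,260),.05,.075))
print("board",rect(W,(355,392,213,268),.009,.03))
v,d=vision.grab_frame("scene");V=cloud("scene",d); S=V.reshape(-1,3)
m=(np.hypot(S[:,0]-.517,S[:,1]-.033)<.07)&(S[:,2]>.05)&(S[:,2]<.07)
print(rect(S[m].reshape(1,-1,3),(0,m.sum(),0,1),.053,.07))
cv2.imwrite("pics/s4.png",v[:,:,::-1])
E
```

```text
now [ 477.8 -251.3  206.4] [ 3.140e+00  1.000e-03 -1.505e+00] F [ 0.1  0.5 -0.5] w 0.0686 t 11.5
total [  0.6  -2.  180.4] tw -0.002  per row / 1 [  0.56  -2.04 180.4 ] -0.0024
slab {'n': 696, 'c': array([515.7,  32.2]), 'size': array([ 50., 100.]), 'yaw': np.float64(-0.181), 'z': array([56.9, 60.1, 63.2]), 'mean': array([515.4,  32. ])}
board {'n': 440, 'c': array([ 479.7, -250.9]), 'size': array([99.9, 50.3]), 'yaw': np.float64(0.078), 'z': array([12.1, 15.2, 18.5]), 'mean': array([ 473.8, -249.5])}
{'n': 647, 'c': array([515.2,  33.5]), 'size': array([ 52. , 102.8]), 'yaw': np.float64(-0.195), 'z': array([58.5, 61. , 63.1]), 'mean': array([517.7,  31.2])}
```

View pics/s4.png

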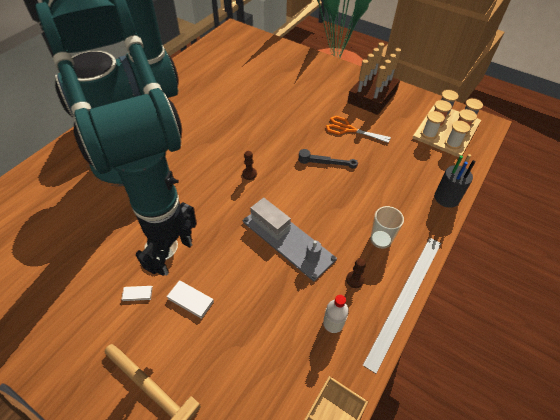

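Emit:
{"method": "send_rows", "body": {"series": [[0.6, -2, 20, 0], [0, 0, 40, 0], [0, 0, 50, 0], [0, 0, 40, 0], [0, 0, 20, 0], [0, 0, 9, 0], [0, 0, 3, 0], [0, 0, 0, 0]]}}

```text
t: 12.6
eef_pos: [0.4815, -0.2523, 0.0267]
tool_rot: [-3.14, -0.001, -1.503]
contact_force: [1.4, 0.7, -0.5]
width: 0.0684
```

Emit:
{"method": "send_rows", "body": {"series": [[0, 0, 0, 0], [0, 0, 0, 0], [0, 0, 0, 0], [0, 0, 0, 0], [0, 0, 0, 0], [0, 0, 0, 0]], "jaw": 0, "force": 30}}

```text
t: 13.35
eef_pos: [0.4818, -0.2525, 0.0272]
tool_rot: [-3.14, -0.001, -1.503]
contact_force: [-0.6, 0.5, 5.4]
width: 0.0489
```

Emit:
{"method": "send_rows", "body": {"series": [[0, 0, -15, 0], [0, 0, -35, 0], [0, 0, -40, 0], [0, 0, -35, 0], [0, 0, -11, 0], [0, 0, 0, 0]]}}

```text
t: 14.1
eef_pos: [0.481, -0.2521, 0.1624]
tool_rot: [-3.14, -0.001, -1.503]
contact_force: [0.1, 0.6, -1.0]
width: 0.0485
```

```bash
python3 - <<'E'
from h import *
plan(516.6,33,160,-0.185-np.pi/2,8)
E
```

```text
now [ 481.  -252.1  162.4] [-3.140e+00 -1.000e-03 -1.503e+00] F [ 0.1  0.6 -1. ] w 0.0485 t 14.1
total [-282.   -54.8    2.2] tw 0.253  per row / 8 [-35.25  -6.86   0.28] 0.0316
```

Emit:
{"method": "send_rows", "body": {"series": [[-14, -2.8, 0, 0], [-28, -5.4, 0, 0], [-36, -7, 0, 0], [-38, -7.4, 0, 0], [-38, -7.4, 0, 0], [-38, -7.4, 0, 0], [-36, -7, 0, 0], [-30, -5.8, 0, 0], [-24, -4.6, 0, 0.125], [0, 0, 0, 0.128], [0, 0, 0, 0], [0, 0, 0, 0]]}}

```text
t: 15.6
eef_pos: [0.5154, 0.0333, 0.1606]
tool_rot: [3.139, -0.0, -1.754]
contact_force: [-0.2, 0.1, -0.6]
width: 0.0488
```

```bash
python3 - <<'E'
from h import *
plan(516.6,33,100,-0.185-np.pi/2,8)
for n in("scene","top"):
    p,d=vision.grab_frame(n); cv2.imwrite(f"pics/{n}5.png",p[:,:,::-1]); V=cloud(n,d)
    e=monitor.state()["eef_pos"]; S=V.reshape(-1,3); c,s=np.cos(-.185),np.sin(-.185)
    X=(S[:,0]-e[0])*c+(S[:,1]-e[1])*s; Y=-(S[:,0]-e[0])*s+(S[:,1]-e[1])*c
    for lo,hi in((-.05,-.02),(.02,.05)):
        m=(X>lo)&(X<hi)&(abs(Y)<.022)&(abs(S[:,2]-e[2])<.03)
        if m.sum(): print(n,lo,m.sum(),np.round(np.percentile(S[m][:,2],[20,50,80])*1000,1))
    m=(abs(X)<.08)&(abs(Y)<.03)&(abs(S[:,2]-e[2])<.03)
    print("xrange",X[m].min(),X[m].max())
E
```

```text
now [515.4  33.3 160.6] [ 3.139 -0.    -1.754] F [-0.2  0.1 -0.6] w 0.0488 t 15.6
total [ 0.1 -1.4 60.6] tw 0.002  per row / 8 [ 0.01 -0.17  7.58] 0.0002
scene -0.05 5 [149.3 150.1 150.4]
scene 0.02 212 [146.7 149.1 150.5]
xrange -0.05255159738167006 0.04868897331133576
top -0.05 169 [146.9 148.7 150.6]
xrange -0.05200748703816115 -0.01682613605692415
```

View pics/scene5.png

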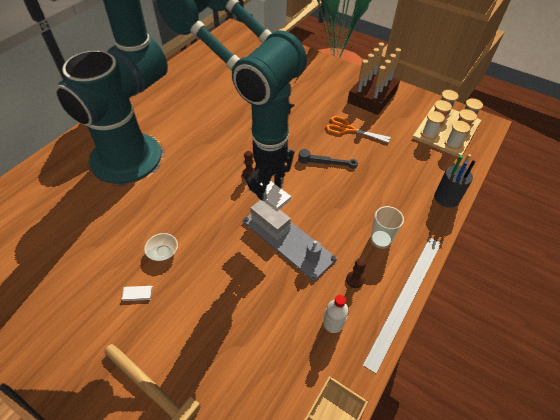

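Emit:
{"method": "send_rows", "body": {"series": [[0, -2, 12, 0], [0, 0, 22, 0], [0, 0, 20, 0], [0, 0, 9, 0], [0, 0, 4, 0], [0, 0, 3, 0], [0, 0, 1, 0], [0, 0, 0, 0]]}}

```text
t: 16.7
eef_pos: [0.5187, 0.0328, 0.0913]
tool_rot: [-3.141, 0.0, -1.756]
contact_force: [0.2, -0.3, -0.5]
width: 0.0487
```

Emit:
{"method": "send_rows", "body": {"series": [[0, 0, 0.6, 0], [0, 0, 0.6, 0], [0, 0, 0, 0]]}}

```text
t: 17.08
eef_pos: [0.5183, 0.0328, 0.0896]
tool_rot: [3.142, 0.0, -1.756]
contact_force: [-0.5, 0.8, -0.5]
width: 0.0491
```

Emit:
{"method": "send_rows", "body": {"series": [[0, 0, 0.6, 0], [0, 0, 0.6, 0], [0, 0, 0, 0]]}}

```text
t: 17.45
eef_pos: [0.5183, 0.0327, 0.0883]
tool_rot: [3.142, -0.0, -1.756]
contact_force: [0.2, -0.3, -0.7]
width: 0.0488
```

Emit:
{"method": "send_rows", "body": {"series": [[0, 0, 0.5, 0], [0, 0, 0.5, 0], [0, 0, 0, 0]]}}

```text
t: 17.82
eef_pos: [0.5183, 0.0328, 0.0882]
tool_rot: [3.141, -0.0, -1.756]
contact_force: [-2.4, -0.7, 5.8]
width: 0.0486
```

Seated. Release and retreat.

Emit:
{"method": "send_rows", "body": {"series": [[0, 0, 0, 0], [0, 0, 0, 0], [0, 0, 0, 0], [0, 0, 0, 0]], "jaw": 0.8}}

```text
t: 18.32
eef_pos: [0.5182, 0.0328, 0.0872]
tool_rot: [3.141, -0.0, -1.756]
contact_force: [0.6, -0.2, 0.2]
width: 0.0681
```

Emit:
{"method": "send_rows", "body": {"series": [[0, 0, -15, 0], [0, 0, -35, 0], [0, 0, -40, 0], [0, 0, -25, 0], [0, 0, -5, 0], [0, 0, 0, 0]]}}

```text
t: 19.08
eef_pos: [0.5182, 0.0328, 0.2075]
tool_rot: [-3.141, 0.0, -1.756]
contact_force: [0.6, -0.2, -0.2]
width: 0.0683
```

```bash
python3 - <<'E'
from h import *
plan(501.2,318.1,208,0.468-np.pi/2,10)
E
```

```text
now [518.2  32.8 207.5] [-3.141  0.    -1.756] F [ 0.6 -0.2 -0.2] w 0.0683 t 19.07
total [-277.3   69.3   -0.5] tw -0.653  per row / 10 [-27.73   6.93  -0.05] -0.0653
```

Emit:
{"method": "send_rows", "body": {"series": [[-14, 3.3, 0, 0], [-28, 7, 0, 0], [-36, 9, 0, 0], [-38, 9.5, 0, 0], [-38, 9.5, 0, 0], [-38, 9.5, 0, 0], [-36, 9, 0, 0], [-30, 7.5, 0, 0], [-19.3, 5, 0, 0], [0, 0, 0, -0.13], [0, 0, 0, -0.13], [0, 0, 0, -0.13], [0, 0, 0, -0.13], [0, 0, 0, -0.133], [0, 0, 0, 0], [0, 0, 0, 0]], "jaw": 0.55}}

```text
t: 21.08
eef_pos: [0.5009, 0.318, 0.2069]
tool_rot: [3.141, -0.0, -1.105]
contact_force: [0.1, -0.6, 0.6]
width: 0.0469
```

```bash
python3 - <<'E'
from h import *
plan(501.2,318.1,25,0.468-np.pi/2,1)
p,d=vision.grab_frame("top"); cv2.imwrite("pics/t6.png",p[:,:,::-1]);W=cloud("top",d)
print("board",rect(W,(240,310,185,260),.066,.09))
v,d=vision.grab_frame("scene");V=cloud("scene",d); S=V.reshape(-1,3)
m=(np.hypot(S[:,0]-.517,S[:,1]-.033)<.07)&(S[:,2]>.07)&(S[:,2]<.09)
print(rect(S[m].reshape(1,-1,3),(0,m.sum(),0,1),.07,.09))
cv2.imwrite("pics/s6.png",v[:,:,::-1])
m=(np.hypot(S[:,0]-.525,S[:,1]-.330)<.12)&(S[:,2]>.008)&(S[:,2]<.04)
print("lever",rect(S[m].reshape(1,-1,3),(0,m.sum(),0,1),.008,.04))
E
```

```text
now [500.9 318.  206.9] [ 3.141 -0.    -1.105] F [ 0.1 -0.6  0.6] w 0.0469 t 21.07
total [ -0.   -0.5 181.9] tw -0.002  per row / 1 [ -0.    -0.46 181.86] -0.0025
board {'n': 720, 'c': array([516.7,  31.4]), 'size': array([ 49.9, 100.6]), 'yaw': np.float64(-0.185), 'z': array([73.1, 76. , 78.9]), 'mean': array([516.2,  31.5])}
{'n': 654, 'c': array([515.6,  32.2]), 'size': array([ 51.8, 102.4]), 'yaw': np.float64(-0.211), 'z': array([74.7, 77.2, 79.2]), 'mean': array([517.7,  30.7])}
lever {'n': 366, 'c': array([525.4, 331.9]), 'size': array([178.8,  38.1]), 'yaw': np.float64(0.465), 'z': array([10.7, 16.5, 30.1]), 'mean': array([513.7, 320.2])}
```

View pics/s6.png

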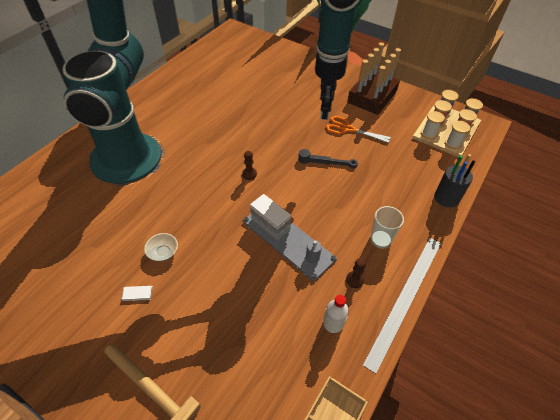

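View pics/t6.png

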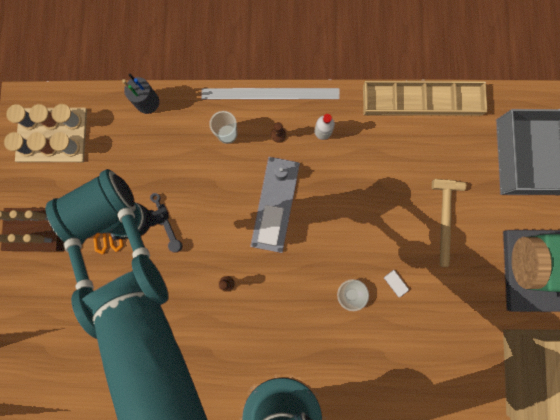

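Emit:
{"method": "send_rows", "body": {"series": [[0, -0.5, 20, 0], [0, 0, 40, 0], [0, 0, 50, 0], [0, 0, 40, 0], [0, 0, 20, 0], [0, 0, 9, 0], [0, 0, 3, 0], [0, 0, 0, 0]]}}

```text
t: 22.18
eef_pos: [0.5028, 0.319, 0.0267]
tool_rot: [-3.139, 0.0, -1.103]
contact_force: [0.0, -0.4, 0.3]
width: 0.0468
```

Emit:
{"method": "send_rows", "body": {"series": [[0, 0, 0, 0], [0, 0, 0, 0], [0, 0, 0, 0], [0, 0, 0, 0], [0, 0, 0, 0], [0, 0, 0, 0], [0, 0, 0, 0]], "jaw": 0, "force": 70}}

```text
t: 23.05
eef_pos: [0.5025, 0.319, 0.0269]
tool_rot: [-3.139, 0.0, -1.103]
contact_force: [-1.6, -0.1, 6.1]
width: 0.0138
```

Emit:
{"method": "send_rows", "body": {"series": [[0, 0, -5, 0], [0, 0, -15, 0], [0, 0, -25, 0], [0, 0, -15, 0], [0, 0, -5, 0], [0, 0, 0, 0], [0, 0, 0, 0]]}}

```text
t: 23.92
eef_pos: [0.5009, 0.3179, 0.0894]
tool_rot: [3.14, -0.0, -1.103]
contact_force: [-0.7, -0.4, -5.4]
width: 0.0136
```

```bash
cat >> h.py <<'E'
def lev(r=.12):
    e=monitor.state()["eef_pos"]; psi=monitor.state()["tool_rot"][2]+np.pi/2
    for n in("scene","top"):
        p,d=vision.grab_frame(n); cv2.imwrite(f"pics/{n}_{monitor.state()['t']:.1f}.png",p[:,:,::-1]); S=cloud(n,d).reshape(-1,3)
        c,s=np.cos(psi),np.sin(psi); X=(S[:,0]-e[0])*c+(S[:,1]-e[1])*s; Y=-(S[:,0]-e[0])*s+(S[:,1]-e[1])*c
        for nm,lo,hi in(("head",-.07,-.027),("tail",.05,.085),("eye",.088,.125)):
            m=(X>lo)&(X<hi)&(abs(Y)<.03)&(abs(S[:,2]-e[2])<.03)
            if m.sum(): print(n,nm,m.sum(),"dz",np.round((np.percentile(S[m][:,2],[20,50,80])-e[2])*1000,1),"X",np.round([X[m].min()*1000,X[m].max()*1000],1),"Y",np.round([Y[m].min()*1000,Y[m].max()*1000],1))
E
python3 - <<'E'
from h import *
lev(); 
s=monitor.state();print(s["torque"],s["tool_rot"])
plan(516.9+44.2,32.4-8.3,150,-0.186-np.pi/2)
E
ls pics
```

```text
scene head 170 dz [-13.7   0.2   3.6] X [-63.4 -27. ] Y [-20.5  16.9]
scene tail 68 dz [-22.2 -16.4 -12.5] X [50.1 84.6] Y [-9.4  4.1]
scene eye 83 dz [-22.8 -15.7 -13. ] X [ 88.3 118.1] Y [-16.8  11.1]
top head 178 dz [-2.9  1.4  3.5] X [-64.7 -27.2] Y [-19.4  16. ]
top tail 32 dz [-20.7 -16.5 -13.9] X [52.9 83.3] Y [-8.1 -1.1]
top eye 45 dz [-18.4 -14.9 -13.1] X [ 89.1 116.3] Y [-17.3  -0.3]
[-0.03871485 -0.02394971 -0.01282262] [ 3.13957164e+00 -1.07264579e-04 -1.10304580e+00]
now [501.  317.9  89.3] [ 3.14  -0.    -1.103] F [-0.2  0.3 -3.6] w 0.0135 t 24.02
total [289.3  78.9 -60.5] tw 0.654  per row / 1 [289.34  78.9  -60.54] 0.6538
s1.png
s2.png
s4.png
s6.png
scene0.png
scene3.png
scene5.png
scene_24.0.png
t4.png
t6.png
top0.png
top3.png
top5.png
top_24.0.png
```

Emit:
{"method": "send_rows", "body": {"series": [[0, 0, -15, 0], [0, 0, -25, 0], [0, 0, -15, 0], [0, 0, -5, 0], [10, 2.8, 0, 0], [18, 4.9, 0, 0], [24, 6.5, 0, 0], [26, 7.1, 0, 0], [26, 7.1, 0, 0], [26, 7.1, 0, 0], [26, 7.1, 0, 0], [26, 7.1, 0, 0], [26, 7.1, 0, 0], [26, 7.1, 0, 0], [23, 6.3, 0, 0], [18, 4.9, 0, 0], [10, 2.7, 0, 0], [4, 1.1, 0, 0], [0, 0, 0, 0]]}}

```text
t: 26.4
eef_pos: [0.5615, 0.0249, 0.1503]
tool_rot: [3.142, 0.0, -1.103]
contact_force: [0.2, 0.5, -4.2]
width: 0.0137
```

Emit:
{"method": "send_rows", "body": {"series": [[0, 0, 0, 0.05], [0, 0, 0, 0.09], [0, 0, 0, 0.1], [0, 0, 0, 0.1], [0, 0, 0, 0.1], [0, 0, 0, 0.1], [0, 0, 0, 0.074], [0, 0, 0, 0.04], [0, 0, 0, 0], [0, 0, 0, 0], [0, 0, 0, 0]]}}

```text
t: 27.78
eef_pos: [0.5615, 0.025, 0.1504]
tool_rot: [3.142, 0.0, -1.756]
contact_force: [0.1, -0.9, -4.3]
width: 0.0136
```

```bash
python3 - <<'E'
from h import *
lev(); plan(561.4,24.4,142,-0.186-np.pi/2)
E
ls -t pics|head -2
```

```text
scene head 47 dz [-17.8   2.6   4.4] X [-62.7 -30.2] Y [-18.4   8.9]
scene tail 89 dz [-20.  -14.2 -12.5] X [50.6 84.6] Y [-7.9  4. ]
scene eye 129 dz [-20.6 -14.6 -12.2] X [ 88.2 117.9] Y [-16.2  11.5]
top head 170 dz [-0.1  2.2  4. ] X [-62.6 -27.8] Y [-18.   16.5]
now [561.6  24.9 150.4] [ 3.142  0.    -1.757] F [-0.1  0.8 -4.4] w 0.0138 t 27.88
total [0.5 0.1 8.4] tw 0.0  per row / 1 [0.48 0.08 8.39] 0.0001
top_27.9.png
scene_27.8.png
```

Emit:
{"method": "send_rows", "body": {"series": [[0.5, 0, 2, 0], [0, 0, 4, 0], [0, 0, 2, 0], [0, 0, 0, 0], [0, 0, 0, 0], [0, 0, 0, 0], [0, 0, 0, 0]]}}

```text
t: 28.75
eef_pos: [0.5616, 0.0243, 0.1425]
tool_rot: [-3.141, 0.0, -1.757]
contact_force: [0.0, 0.1, -4.4]
width: 0.014
```

```bash
python3 - <<'E'
from h import *
plan(561.4,24.4,142,-0.186-np.pi/2)
for n in("scene","top"):
    p,d=vision.grab_frame(n); cv2.imwrite(f"pics/{n}_fin.png",p[:,:,::-1]); S=cloud(n,d).reshape(-1,3)
    def r(nm,x,y,rad,lo,hi):
        m=(np.hypot(S[:,0]-x,S[:,1]-y)<rad)&(S[:,2]>lo)&(S[:,2]<hi)
        if m.sum()>5: print(n,nm,rect(S[m].reshape(1,-1,3),(0,m.sum(),0,1),lo,hi))
    r("head",.517,.033,.028,.135,.155); r("eye",.664,.005,.022,.115,.14); r("board",.517,.033,.07,.066,.085); r("slab",.517,.033,.07,.04,.064)
E
```

```text
now [561.6  24.3 142.5] [-3.141  0.    -1.757] F [ 0.   0.1 -4.4] w 0.014 t 28.75
total [-0.1  0.2  0.5] tw -0.0  per row / 1 [-0.06  0.2   0.53] -0.0002
scene head {'n': 30, 'c': array([515.2,  29. ]), 'size': array([18. , 34.4]), 'yaw': np.float64(-0.484), 'z': array([144.4, 145.8, 147. ]), 'mean': array([508.3,  33.1])}
scene eye {'n': 136, 'c': array([660.2,   1.9]), 'size': array([32.9, 27.8]), 'yaw': np.float64(0.25), 'z': array([118.8, 128.2, 130.7]), 'mean': array([661.7,   1.9])}
scene board {'n': 530, 'c': array([514.3,  26.6]), 'size': array([ 44.3, 103.3]), 'yaw': np.float64(-0.127), 'z': array([72.3, 77.1, 78.9]), 'mean': array([518.5,  23.3])}
scene slab {'n': 198, 'c': array([521.7,  12.7]), 'size': array([108.3,  44.3]), 'yaw': np.float64(0.27), 'z': array([41.9, 51.7, 60.2]), 'mean': array([529.5,  14. ])}
top head {'n': 162, 'c': array([517.2,  31.3]), 'size': array([34.7, 36. ]), 'yaw': np.float64(-1.095), 'z': array([141.6, 144.8, 147.3]), 'mean': array([516.6,  31.8])}
top board {'n': 407, 'c': array([512.8,  32.1]), 'size': array([49.8, 92.4]), 'yaw': np.float64(-0.188), 'z': array([73. , 75.9, 79.1]), 'mean': array([500.3,  32.2])}
top slab {'n': 12, 'c': array([467.1,  41.1]), 'size': array([43.3,  0.9]), 'yaw': np.float64(1.39), 'z': array([45.2, 56.8, 63.7]), 'mean': array([466.5,  38.3])}
```

View pics/scene_fin.png

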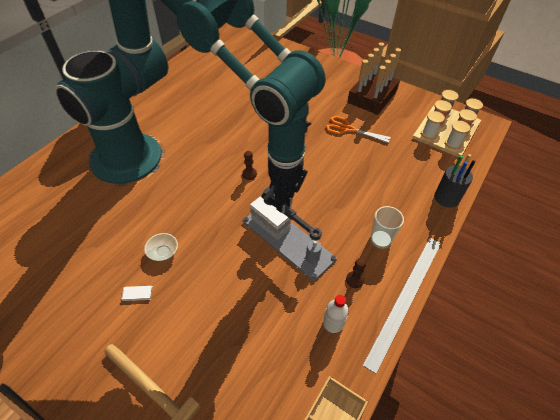

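The final picture shows the lever level over the pile, with its head near (270,205) and its eye above the stud at about (316,233). The pile is square and the bystanders are in place. All measured values are within limits.

```bash
python3 -c "
from rig import job
print(job.hand_in())"
```

```text
the job is handed in; nothing more can be done
None
```

I set up the press and handed the job in at about 29 s. The slab is on the anvil, the board is on the slab, and the lever is held level above the pile. The hand-in gives no verdict.

| Check | Measured | Limit |
|---|---|---|
| Slab and board centres from anvil centre | about 1–2 mm | 8 mm |
| Slab and board angle, top camera | under 0.01 rad | 0.10 rad |
| Pile top height | about 77 mm, as it should be | – |
| Lever head from anvil centre | about 1–2 mm | 12 mm |
| Lever eye from stud | about 4–5 mm | 12 mm |
| Grasp point from balance point | about 1 mm | 20 mm |
| Lever underside above pile | about 37 mm | 12–80 mm |

- **Lever:** head and eye agree in height to within about 2 mm, so it is level. The wrist reads a steady 4.4 N, which matches its weight.
- **Bystanders:** in the final scene picture they appear unmoved. I did not measure their positions again.
- **Disagreements:**
  - The scene camera gave the board's angle 0.026 rad off before the lever came over it. Its rectangle came out about 2 mm too large, so I trusted the top camera.
  - In the last pictures the lever and gripper hid part of the pile, so those pile fits are only partial. The pile figures above come from the clear views before the lever was lifted.
  - The gripper reads 14 mm on the 16 mm bar. It also read about 1 mm low on the slab and board.

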